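# Unlock the bench drawer and pull it out to its stop

## Robot

A 6-joint arm with a two-finger parallel gripper is mounted at the origin on a cart in front of the work surface, level with it; the furniture and walls round the work are solid. World frame = base frame: x ahead of the robot, y to its left, z up, the work surface at z = 0. Lengths are in m, angles in degrees, forces in N, time in s.
With the tool pointing down it reaches from about 0.4 to 0.825 m from the base axis. Payload 7 kg.
Tool frame: the origin (TCP) lies on the centre line of the jaws, within the pads' length; the fingertips stand 22 mm ahead of it and the grasp point (between the pads) lies 3 mm ahead of it (ctrl.finger_overhang is the distance from the TCP to the fingertips, in m); z points along the fingers, y is the line along which they close (so a half turn about z gives the same grasp; the last joint's range is limited). The gripper opens to 88 mm and grips with 3 to 60 N. Pads are 19 mm wide; open, the fingers measure 130 mm over their backs; the gripper's body (78 mm by 193 mm) begins 47 mm behind the grasp point.
Start: joints at [-54.769, 20.546, 0.682, 0, -70.136, -16.507], TCP at [0.217, -0.639, 0.249] pointing down, gripper open.
Joint ranges: [-176.03, 176.03], [-82.01, 121.73], [-58.28, 71.71], [-173.87, 95.51], [-174.79, -0.11], [-173.66, 173.66]. Speed limits (degrees/s): [136.94, 136.94, 172.46, 180, 180, 180].

## Interface

Orientations are given as [roll, pitch, yaw] about the fixed x, y, z axes, in that order (R = Rz(yaw) Ry(pitch) Rx(roll)).
In Python, from plant import ctrl gives the robot as it stands. The module is installed in compiled form; this text tells all that it offers.
- The arm moves only by the shell command python3 -m creep 'ROWS'. ROWS is JSON, a list of rows, each an object with "grip": the closure, from 0 (fully open) to 1 (shut); "delta_pos": the shift along the tool's x, y, z scaled (see below), a list of three; "rotation": the turn, a rotation vector about the tool's x, y, z scaled (see below), a list of three. A call has 1 to 5 rows; each row is the pose to reach, as a shift and turn from the pose commanded when the call began, along the tool's axes at that moment; what a row does not reach only later rows make up. The controller multiplies each number of a shift by 10 cm and each number of a turn by pi/2 rad. A row lasts 1/10 s, in which the tool goes at most 50 mm and 8.59 degrees, less where a joint would pass 70% of its speed; a pose out of reach is approached as far as the arm can. A call with a number of a shift or a turn outside -1 to 1 is refused whole. A call with a gripper value outside its range is refused whole. The fingers move at their own pace and stop on an object; the grip force is fixed at half the most. Time passes only in rows, so rows that repeat a pose let the fingers close. It gives the time, the measured TCP pose, the force, the opening and the grip force at its end, in the units of the state.
- ctrl.get_obs(): the state, without advancing time (a new reading comes with each control period).
- ctrl.snapshot(name): name is "scene" or "top" or "wrist"; returns a dict with "color" (420x560x3 uint8, red, green, blue), "intrinsics" (3x3 intrinsics, pixels), "R" (3x3) and "t" (3): a world point X has camera coordinates R X + t. Camera axes: x right, y down, z forward; pixel columns grow to the right and rows downward; lengths in m; the calibration is good to about 2 mm. A picture is of the moment at which its call begins. There is no depth.
- ctrl.close_job(): hands the job in; it is judged then, once.
The state is a dict: "clock": time; "joint_pos": joint angles; "qvel": joint speeds; "tau": joint torques, N m; "tool_pos": TCP position; "orientation": TCP orientation; "force": force on the tool from outside, world axes, zero at the start; "moment": the same for the moment, N m; "opening": finger opening in m; "gripper_force": force on a finger pad.
Only numpy, scipy, OpenCV 4.12 (cv2) and the standard library are available. Lean on these libraries where they do the work, as an engineer would, in place of code of your own. Each camera call takes 0.05 s, during which the arm holds its last target. There are 200 camera calls.

## Task

Draw the red-gripped locking pin up out of the bracket on the blue bench cabinet and lower it, tip down, into the green tool pot, without dropping it from a height. Then pull the cabinet's drawer smoothly out, all the way to its stop, and leave it open. Keep the pot upright, and leave the roll of tape where it is.

Things in the scene. Friction and masses are not known exactly. Their poses are not given: they have to be found in the camera images.
- cabinet: blue steel bench cabinet, fixed, 170 deep (x) x 180 wide (y) x 110 mm high, one drawer with a grey front. Origin: centre of the underside, on the bench; x points to the back of the cabinet, y to its left, z up; the drawer slides out along -x. The locking pin stands in a bracket at the front right.
- bracket_hole (a point): mouth of the vertical 13 mm hole in the steel bracket block (34 x 34 x 20 mm, top at z = 130 mm) at the cabinet's front right top edge, (-115, -62, 130) mm in the cabinet's frame. An eye plate of the drawer below it (z 86 to 92 mm) has the same hole: the pin passes through both, so the drawer cannot move until the pin is out.
- lock_pin: loose locking pin, 138 mm long, 0.1 kg. Origin: the tip (lower end), z along the pin to the grip. Steel shaft 10 mm diameter, z = 0 to 85 mm; dark flange 25 mm diameter, z = 85 to 90 mm (rests on the bracket's top at the start); red round grip 23 mm diameter, z = 90 to 138 mm. It comes free after a lift of 85 mm.
- pin_tip (a point): the tip (lower end) of the locking pin
- tool_pot: loose green round tool pot, open at the top, 72 mm outer diameter at the mouth (inside about 62 mm), somewhat narrower at the foot, 85 mm high, inner floor about 5 mm above its foot, 0.4 kg. Origin: centre of the underside, z up. It stands on the bench to the right of the cabinet.
- drawer (a joint): drawer slide: 0 = shut, 0.10 m = fully out at its stop
- drawer_handle (a point): middle of the drawer's bar handle: a 10 mm round steel bar 90 mm long, along the cabinet's y, 40 mm in front of the drawer front (35 mm of free room behind it), 82 mm above the bench. Axes as the cabinet's. When shut it lies at (-137, 35, 82) mm in the cabinet's frame; it moves with the drawer.
- tape_roll: loose roll of beige tape lying flat on the bench to the right of the cabinet, 66 mm diameter, 20 mm high; to be left alone. Origin: centre of the underside.
Not all that is in view belongs to the job. Several things have the shape of the tool_pot; the one meant has the colours described above.

How it is judged (in metres and radians):
On the way, in this order (a step that is already met when the one before it is completed fails the run):
1. the pin is lifted clear of the bracket while the drawer is still shut (z of pin_tip in the frame of cabinet above 0.132 m and value of joint drawer below 0.02 m), for 0.1 s.
2. the pin is in the pot, tip down, and let go, the drawer still shut (z of pin_tip in the frame of tool_pot below 0.04 m and horizontal distance between pin_tip and tool_pot below 0.034 m and angle between lock_pin's own z axis and vertical below 0.9 rad and contact force between the fingers and lock_pin below 0.1 N and value of joint drawer below 0.02 m), for 0.2 s.
At the end, for the whole second after the job is handed in: The drawer is open to within 4 mm of its 100 mm stop and at rest; the pin rests in the pot tip down (tip less than 40 mm above the pot's underside and within 34 mm of its axis, leaning less than 0.9 rad); the pot stands upright (within 0.1 rad) on the bench (value of joint drawer above 0.096 m and velocity of joint drawer below 0.01 m/s and z of pin_tip in the frame of tool_pot below 0.04 m and horizontal distance between pin_tip and tool_pot below 0.034 m and angle between lock_pin's own z axis and vertical below 0.9 rad and linear speed of lock_pin below 0.02 m/s and angle between tool_pot's own z axis and vertical below 0.1 rad and height (world z) of tool_pot below 0.01 m); the robot touches nothing.
It fails at once if the drawer is slammed or jerked (faster than 0.5 m/s) (velocity of joint drawer above 0.5 m/s).
It fails at once if the pin is dropped (moves faster than 0.9 m/s while no finger holds it) (linear speed of lock_pin above 0.9 m/s and contact force between the fingers and lock_pin below 0.1 N).
It fails at once if the pot is tipped by more than 0.6 rad (angle between tool_pot's own z axis and vertical above 0.6 rad).
It fails at once if the roll of tape is moved by more than 30 mm (distance of tape_roll from where it was at the start of the episode above 0.03 m).
It also fails if it takes over 51 s, if anything falls off the work surface, if the arm or the gripper's body presses on something with over 40 N, if the wrist force passes 120 N, or if a joint passes its speed limit or range.

## Working session

There is one attempt and no reset: what is moved stays moved. The work goes in short steps, Python scripts to look and compute and a shell command to move; the robot and the scene stay as the last step left them, time stands still between calls to the robot, and variables do not carry over. Pictures are saved under pics/ and viewed, at most 10 in all, crops included, and the job is handed in when it is done.

```bash
mkdir -p pics
cat > h.py <<'E'
import numpy as np, cv2
from plant import ctrl
def snap(n,f):
    s=ctrl.snapshot(n); cv2.imwrite('pics/'+f,s['color'][:,:,::-1]); np.savez('pics/'+f[:-4]+'.npz',**s); return s
def ray(s,u,v,z):
    K,R,t=s['intrinsics'],s['R'],s['t']
    d=R.T@np.linalg.inv(K)@[u,v,1]; c=-R.T@t
    return c+d*(z-c[2])/d[2]
def proj(s,X):
    p=s['intrinsics']@(s['R']@np.array(X)+s['t']); return p[:2]/p[2]
E
python3 - <<'E'
from h import *
a=snap('scene','s.png');b=snap('top','t.png')
for s in(a,b): print(-s['R'].T@s['t'],s['R'][2])
print(ctrl.get_obs())
E
```

```text
[0.22108357 0.56652696 0.72945834] [ 0.35772173 -0.67221783 -0.64819623]
[ 0.38535389 -0.08384432  1.00704539] [ 0.20123017 -0.02387209 -0.97925305]
{'clock': 0.1, 'joint_pos': array([-5.47685084e+01,  2.05895589e+01,  6.38679290e-01, -1.52775402e-02,
       -7.01367050e+01, -1.65094095e+01]), 'qvel': array([ 0.11297465, -0.18311023,  0.09323016, -0.01000886, -0.10708874,
       -0.00376659]), 'tau': array([ 5.68022206e-04, -5.84162271e+01,  2.93749756e+01,  7.01553047e+00,
        1.01895348e-02, -8.87190754e-05]), 'tool_pos': array([ 0.21652117, -0.63890303,  0.24769634]), 'orientation': array([ 1.79911945e+02, -1.11207036e-02, -1.61283111e+02]), 'force': array([ 0.17123494,  0.61856595, -0.25996076]), 'moment': array([ 0.02811464,  0.03350064, -0.0239725 ]), 'gripper_force': 0.0, 'opening': 0.0877855947836581}
```

View pics/s.png

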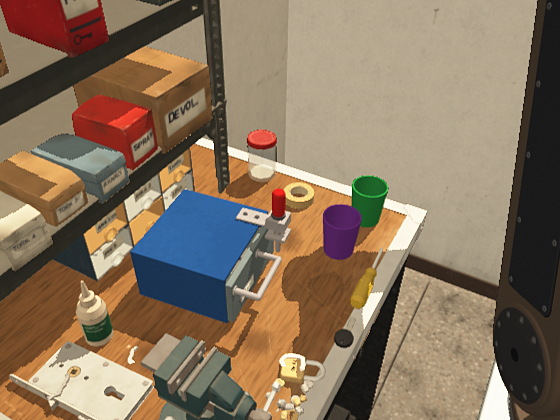

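View pics/t.png

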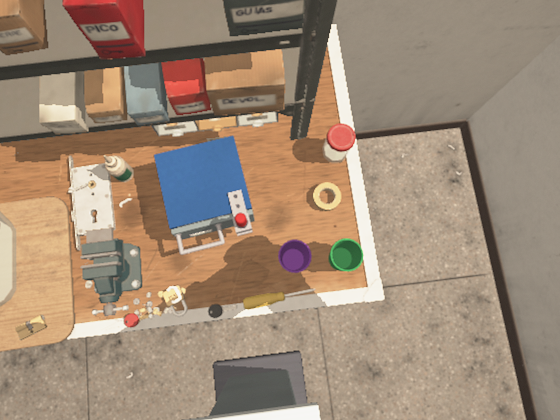

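The scene view shows the red grip at (279,203), the green pot at (369,200), the purple pot at (341,232) and the tape at (298,196). In the top view the grip is at (241,219), green pot at (346,254), purple at (294,256), tape at (327,196) and handle at about (201,240).

Possible confusions:
- **Pin:** the red grip at top (241,219), against the jar's red lid (341,137), a red cap (131,320) and the red boxes. I choose the one on the bracket.
- **Pot:** green (346,254), against purple (294,256). I choose green.

```bash
cat > m.py <<'E'
from h import *
a=dict(np.load('pics/s.npz'));b=dict(np.load('pics/t.npz'))
def mask(s,lo,hi,roi):
    h=cv2.cvtColor(s['color'],cv2.COLOR_RGB2HSV); m=cv2.inRange(h,lo,hi); k=np.zeros_like(m); x0,y0,x1,y1=roi; k[y0:y1,x0:x1]=m[y0:y1,x0:x1]
    c,_=cv2.findContours(k,cv2.RETR_EXTERNAL,cv2.CHAIN_APPROX_NONE); return max(c,key=cv2.contourArea)
def P(s,c,z): return np.array([ray(s,u,v,z)[:2] for u,v in c.reshape(-1,2)])
# cabinet top
c=mask(b,(100,120,40),(125,255,255),(140,120,265,245)); r=cv2.minAreaRect((P(b,c,.11)*1000).astype(np.float32)); print('cab',r,cv2.boxPoints(r))
q=mask(b,(0,150,80),(8,255,255),(225,205,255,235)); (u,v),rad=cv2.minEnclosingCircle(q); print('pin top px',u,v,rad,ray(b,u,v,.183), cv2.boundingRect(q))
q=mask(a,(0,150,80),(8,255,255),(262,180,295,225)); x,y,w,h=cv2.boundingRect(q); print('pin scene',x,y,w,h,ray(a,x+w/2-.5,y+4,.183))
for n,s,roi in(('top',b,(320,230,370,280)),('scene',a,(340,165,400,235))):
    q=mask(s,(50,100,20),(80,255,255),roi); p=(P(s,q,.085)*1000).astype(np.float32); print('pot',n,cv2.boundingRect(q),cv2.minEnclosingCircle(p) )
    if n=='scene':
        rim=q.reshape(-1,2); x,y,w,h=cv2.boundingRect(q); 
        up=rim[rim[:,1]<y+12]; pp=P(s,up,.085); A=np.c_[2*pp,np.ones(len(pp))]; so=np.linalg.lstsq(A,(pp**2).sum(1),rcond=None)[0]; print('circ',so[:2],(so[2]+so[:2]@so[:2])**.5)
q=mask(b,(18,50,120),(35,200,255),(310,180,345,212)); print('tape',cv2.minEnclosingCircle((P(b,q,.02)*1000).astype(np.float32)))
print('purple px->', ray(b,294,256,.085))
l=cv2.resize(b['color'][180:290,150:370],None,fx=3.5,fy=3.5,interpolation=2); cv2.imwrite('pics/crop.png',l[:,:,::-1])
E
python3 m.py
```

```text
cab ((653.4244995117188, 32.587684631347656), (169.13455200195312, 177.35562133789062), 7.704860687255859) [[557.7317  109.12694]
 [581.50977 -66.62749]
 [749.1173  -43.95157]
 [725.33923 131.80286]]
pin top px 240.52438354492188 219.5731658935547 6.594161033630371 [ 0.54455764 -0.0448444   0.183     ] (235, 213, 12, 14)
pin scene 272 188 14 29 [ 0.5468337  -0.04161497  0.183     ]
pot top (329, 239, 34, 32) ((460.22845458984375, -254.8155975341797), 38.22884750366211)
pot scene (352, 176, 37, 51) ((446.410888671875, -214.6389617919922), 77.98172760009766)
circ [ 0.45834738 -0.25516036] 0.034756951511225744
tape ((608.2868041992188, -245.6517333984375), 33.66168212890625)
purple px-> [ 0.47036221 -0.14550598  0.085     ]
```

View pics/crop.png

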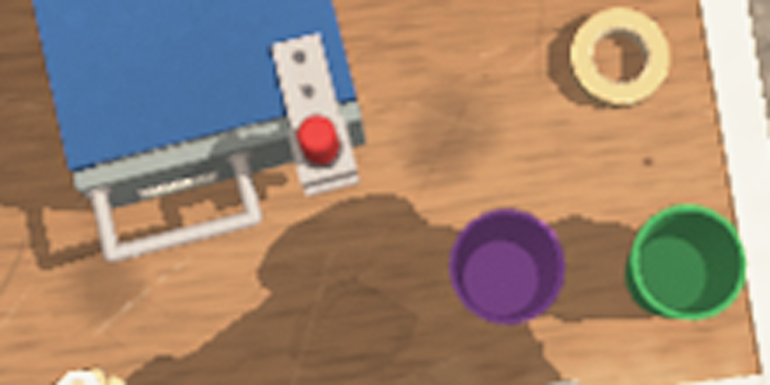

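The crop confirms the choices: the red grip stands on the bracket at about (320,138) in the crop, and the green pot is at (687,262), well apart from the purple one at (508,265) and the tape at (620,55). The geometry agrees with the drawings. The pin predicted from the cabinet pose is (0.548,-0.044), against (0.546,-0.044) measured.

```bash
cat > to.py <<'E'
import sys,numpy as np
from scipy.spatial.transform import Rotation as Ro
from plant import ctrl
T={'pin':(.5465,-.0437),'pot':(.4595,-.255),'han':(.513,.049)}
o=ctrl.get_obs(); R=Ro.from_euler('xyz',o['orientation'],degrees=True)
G=Ro.from_euler('xyz',[180,0,-82.3],degrees=True)
p=np.array([*T[sys.argv[1]],float(sys.argv[2])])
print('delta',np.round(R.inv().apply(p-o['tool_pos'])/.1,3),'rot',np.round((R.inv()*G).as_rotvec()/(np.pi/2),3),o['clock'],o['tool_pos'].round(4),o['orientation'].round(1),o['force'].round(1),round(o['opening'],4),o['gripper_force'])
E
python3 to.py pin .248
python3 -m creep '[{"grip":0,"delta_pos":[0,0,0],"rotation":[0,0,-0.44]},{"grip":0,"delta_pos":[0,0,0],"rotation":[0,0,-0.44]},{"grip":0,"delta_pos":[0,0,0],"rotation":[0,0,-0.44]},{"grip":0,"delta_pos":[0,0,0],"rotation":[0,0,-0.44]},{"grip":0,"delta_pos":[0,0,0],"rotation":[0,0,-0.44]}]'
python3 to.py pin .248
```

```text
delta [-5.035e+00  4.578e+00  3.000e-03] rot [ 0.001  0.001 -0.878] 0.1 [ 0.2165 -0.6389  0.2477] [ 179.9   -0.  -161.3] [ 0.2  0.6 -0.3] 0.0878 0.0
clock: 0.6
tool_pos: [0.2166, -0.639, 0.248]
orientation: [180.0, 0.0, -121.3]
force: [-0.1, -0.3, -0.1]
opening: 0.0874
gripper_force: 0.0
delta [-6.80e+00  2.79e-01  4.00e-03] rot [ 0.     0.001 -0.434] 0.6 [ 0.2166 -0.639   0.248 ] [ 180.     0.  -121.3] [-0.1 -0.3 -0.1] 0.0874 0.0
```

```bash
python3 -m creep '[{"grip":0,"delta_pos":[-0.25,0,0],"rotation":[0,0,-0.09]},{"grip":0,"delta_pos":[-0.6,0.02,0],"rotation":[0,0,-0.18]},{"grip":0,"delta_pos":[-1,0.04,0],"rotation":[0,0,-0.27]},{"grip":0,"delta_pos":[-1,0.04,0],"rotation":[0,0,-0.36]},{"grip":0,"delta_pos":[-1,0.04,0],"rotation":[0,0,-0.434]}]'
python3 to.py pin .248
```

```text
clock: 1.1
tool_pos: [0.2665, -0.5509, 0.2487]
orientation: [-180.0, 0.0, -82.2]
force: [0.4, -0.1, -0.6]
opening: 0.0874
gripper_force: 0.0
delta [-4.644 -3.464  0.008] rot [-0.     0.     0.001] 1.1 [ 0.2665 -0.5509  0.2487] [-180.     0.   -82.2] [ 0.4 -0.1 -0.6] 0.0874 0.0
```

```bash
python3 -m creep '[{"grip":0,"delta_pos":[-0.31,-0.23,0],"rotation":[0,0,0]},{"grip":0,"delta_pos":[-0.62,-0.46,0],"rotation":[0,0,0]},{"grip":0,"delta_pos":[-0.93,-0.69,0],"rotation":[0,0,0]}]'
python3 -m creep '[{"grip":0,"delta_pos":[-0.31,-0.23,0],"rotation":[0,0,0]},{"grip":0,"delta_pos":[-0.62,-0.46,0],"rotation":[0,0,0]},{"grip":0,"delta_pos":[-0.93,-0.69,0],"rotation":[0,0,0]}]'
python3 -m creep '[{"grip":0,"delta_pos":[-0.31,-0.23,0],"rotation":[0,0,0]},{"grip":0,"delta_pos":[-0.62,-0.46,0],"rotation":[0,0,0]},{"grip":0,"delta_pos":[-0.93,-0.69,0],"rotation":[0,0,0]}]'
python3 -m creep '[{"grip":0,"delta_pos":[-0.31,-0.23,0],"rotation":[0,0,0]},{"grip":0,"delta_pos":[-0.62,-0.46,0],"rotation":[0,0,0]},{"grip":0,"delta_pos":[-0.93,-0.69,0],"rotation":[0,0,0]}]' | tail -4
python3 to.py pin .248
```

```text
clock: 1.4
tool_pos: [0.3224, -0.4497, 0.248]
orientation: [180.0, 0.0, -82.7]
force: [1.0, -0.7, -0.5]
opening: 0.088
gripper_force: 0.0
clock: 1.7
tool_pos: [0.379, -0.3483, 0.2484]
orientation: [180.0, 0.0, -82.6]
force: [1.1, 0.3, -0.2]
opening: 0.0876
gripper_force: 0.0
clock: 2.0
tool_pos: [0.4355, -0.2472, 0.2485]
orientation: [180.0, 0.0, -82.6]
force: [0.7, -0.4, 0.7]
opening: 0.0876
gripper_force: 0.0
orientation: [180.0, 0.0, -82.6]
force: [1.1, 0.5, -0.3]
opening: 0.0877
gripper_force: 0.0
delta [-0.945 -0.672  0.005] rot [ 0.     0.    -0.003] 2.3 [ 0.492  -0.1461  0.2485] [180.    0.  -82.6] [ 1.1  0.5 -0.3] 0.0877 0.0
```

```bash
python3 -m creep '[{"grip":0,"delta_pos":[-0.31,-0.22,0],"rotation":[0,0,0]},{"grip":0,"delta_pos":[-0.62,-0.44,0],"rotation":[0,0,0]},{"grip":0,"delta_pos":[-0.8,-0.56,0],"rotation":[0,0,0]},{"grip":0,"delta_pos":[-0.8,-0.56,0],"rotation":[0,0,0]},{"grip":0,"delta_pos":[-0.8,-0.56,0],"rotation":[0,0,0]}]' | tail -4
python3 to.py pin .165
python3 - <<'E'
from h import *
s=snap('wrist','w.png'); print(-s['R'].T@s['t'],s['R'][2]);print(proj(s,[.5465,-.0437,.183]),proj(s,[.5465,-.0437,.135]))
h=cv2.cvtColor(s['color'],cv2.COLOR_RGB2HSV); m=cv2.inRange(h,(0,150,80),(8,255,255)); c,_=cv2.findContours(m,0,1)
for q in c:
    if cv2.contourArea(q)>300: print(cv2.boundingRect(q),cv2.minEnclosingCircle(q))
E
```

```text
orientation: [179.9, 0.0, -82.6]
force: [0.4, 0.2, 0.2]
opening: 0.0876
gripper_force: 0.0
delta [-0.157 -0.121  0.83 ] rot [ 0.001  0.    -0.003] 2.8 [ 0.5366 -0.0608  0.2481] [179.9   0.  -82.6] [0.4 0.2 0.2] 0.0876 0.0
[ 0.54660858 -0.1422241   0.38459375] [-0.04029878  0.29792585 -0.95373801]
[263.80234345 253.2895082 ] [266.77590005 229.28460313]
(249, 220, 29, 45) ((265.0, 242.0), 22.561126708984375)
```

View pics/w.png

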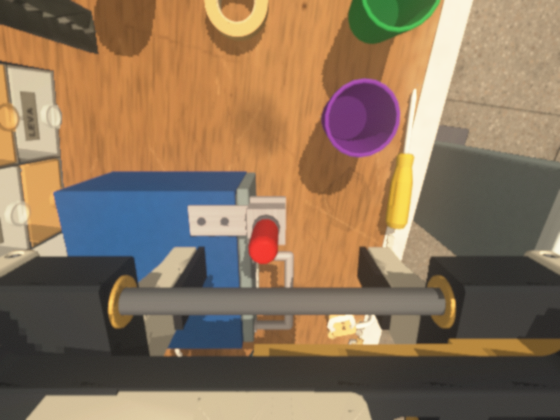

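The wrist view shows the red grip top at about (264,251), between the open fingers. The prediction was (264,253), so the estimate holds. Next I centre on it and go down.

```bash
python3 -m creep '[{"grip":0,"delta_pos":[-0.155,-0.12,0],"rotation":[0,0,-0.003]},{"grip":0,"delta_pos":[-0.155,-0.12,0],"rotation":[0,0,-0.003]},{"grip":0,"delta_pos":[-0.155,-0.12,0.25],"rotation":[0,0,-0.003]},{"grip":0,"delta_pos":[-0.155,-0.12,0.5],"rotation":[0,0,-0.003]},{"grip":0,"delta_pos":[-0.155,-0.12,0.7],"rotation":[0,0,-0.003]}]' | tail -4
python3 to.py pin .165
```

```text
orientation: [180.0, 0.0, -82.4]
force: [-0.9, 0.1, 0.4]
opening: 0.0873
gripper_force: 0.0
delta [-0.01  -0.004  0.124] rot [ 0.     0.    -0.001] 3.35 [ 0.5462 -0.0448  0.1774] [180.    0.  -82.4] [-0.9  0.1  0.4] 0.0873 0.0
```

```bash
python3 -m creep '[{"grip":0,"delta_pos":[-0.01,0,0.06],"rotation":[0,0,0]},{"grip":0,"delta_pos":[-0.01,0,0.12],"rotation":[0,0,0]},{"grip":0,"delta_pos":[-0.01,0,0.12],"rotation":[0,0,0]},{"grip":1,"delta_pos":[-0.01,0,0.12],"rotation":[0,0,0]},{"grip":1,"delta_pos":[-0.01,0,0.12],"rotation":[0,0,0]}]' | tail -4
python3 -m creep '[{"grip":1,"delta_pos":[0,0,0],"rotation":[0,0,0]},{"grip":1,"delta_pos":[0,0,0],"rotation":[0,0,0]},{"grip":1,"delta_pos":[0,0,0],"rotation":[0,0,0]},{"grip":1,"delta_pos":[0,0,0],"rotation":[0,0,0]},{"grip":1,"delta_pos":[0,0,0],"rotation":[0,0,0]}]' | tail -4
python3 to.py pin .165
```

```text
orientation: [-179.9, 0.0, -82.3]
force: [-0.8, -0.1, 0.1]
opening: 0.0768
gripper_force: 0.0
orientation: [180.0, 0.0, -82.3]
force: [1.0, -0.1, 0.2]
opening: 0.037
gripper_force: 0.0
delta [0.004 0.002 0.016] rot [ 0.     0.    -0.001] 4.35 [ 0.5467 -0.0432  0.1666] [180.    0.  -82.3] [ 1.  -0.1  0.2] 0.037 0.0
```

```bash
python3 -m creep '[{"grip":1,"delta_pos":[0,0,0],"rotation":[0,0,0]},{"grip":1,"delta_pos":[0,0,0],"rotation":[0,0,0]},{"grip":1,"delta_pos":[0,0,0],"rotation":[0,0,0]},{"grip":1,"delta_pos":[0,0,0],"rotation":[0,0,0]},{"grip":1,"delta_pos":[0,0,0],"rotation":[0,0,0]}]' | tail -4
python3 to.py pin .165
```

```text
orientation: [-180.0, 0.0, -82.3]
force: [0.4, 0.4, 0.6]
opening: 0.0225
gripper_force: 30.0
delta [0.004 0.004 0.016] rot [-0.  0. -0.] 4.85 [ 0.5468 -0.0432  0.1666] [-180.     0.   -82.3] [0.4 0.4 0.6] 0.0225 29.99980090186
```

Gripped: the opening is 22.5 mm on a 23 mm grip, at 30 N with little side force. Next I lift it straight up.

```bash
python3 -m creep '[{"grip":1,"delta_pos":[0,0,-0.1],"rotation":[0,0,0]},{"grip":1,"delta_pos":[0,0,-0.2],"rotation":[0,0,0]},{"grip":1,"delta_pos":[0,0,-0.3],"rotation":[0,0,0]},{"grip":1,"delta_pos":[0,0,-0.4],"rotation":[0,0,0]},{"grip":1,"delta_pos":[0,0,-0.5],"rotation":[0,0,0]}]' | tail -5
python3 -m creep '[{"grip":1,"delta_pos":[0,0,-0.15],"rotation":[0,0,0]},{"grip":1,"delta_pos":[0,0,-0.3],"rotation":[0,0,0]},{"grip":1,"delta_pos":[0,0,-0.45],"rotation":[0,0,0]},{"grip":1,"delta_pos":[0,0,-0.6],"rotation":[0,0,0]},{"grip":1,"delta_pos":[0,0,-0.6],"rotation":[0,0,0]}]' | tail -5
python3 -m creep '[{"grip":1,"delta_pos":[0,0,0],"rotation":[0,0,0]},{"grip":1,"delta_pos":[0,0,0],"rotation":[0,0,0]}]' | tail -5
python3 to.py pot .275
python3 -c "
from h import *
snap('scene','s2.png')"
```

```text
tool_pos: [0.5467, -0.0432, 0.2178]
orientation: [-180.0, 0.0, -82.3]
force: [0.1, -0.1, -1.6]
opening: 0.0221
gripper_force: 30.0
tool_pos: [0.5477, -0.0432, 0.2793]
orientation: [-179.8, -0.0, -82.3]
force: [0.2, -0.3, -0.6]
opening: 0.0218
gripper_force: 30.0
tool_pos: [0.5462, -0.0432, 0.2757]
orientation: [179.9, 0.0, -82.4]
force: [0.3, 0.7, -1.3]
opening: 0.0224
gripper_force: 30.0
delta [1.983 1.141 0.009] rot [ 0.001  0.    -0.001] 6.05 [ 0.5462 -0.0432  0.2757] [179.9   0.  -82.4] [ 0.3  0.7 -1.3] 0.0224 29.999771271832287
```

View pics/s2.png

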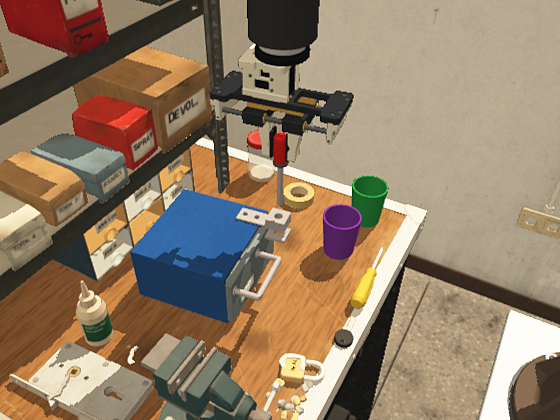

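The pin hangs upright from the gripper at (280,170), its tip at about (280,207) and clear of the bracket. The drawer is still shut. Next I carry it to the pot.

```bash
python3 -m creep '[{"grip":1,"delta_pos":[0.2,0.115,0],"rotation":[0,0,0]},{"grip":1,"delta_pos":[0.4,0.23,0],"rotation":[0,0,0]},{"grip":1,"delta_pos":[0.6,0.345,0],"rotation":[0,0,0]},{"grip":1,"delta_pos":[0.8,0.46,0],"rotation":[0,0,0]},{"grip":1,"delta_pos":[1,0.575,0],"rotation":[0,0,0]}]' | tail -5
python3 -m creep '[{"grip":1,"delta_pos":[0.2,0.115,0],"rotation":[0,0,0]},{"grip":1,"delta_pos":[0.4,0.23,0],"rotation":[0,0,0]},{"grip":1,"delta_pos":[0.6,0.345,0],"rotation":[0,0,0]},{"grip":1,"delta_pos":[0.8,0.46,0],"rotation":[0,0,0]},{"grip":1,"delta_pos":[0.9,0.51,0],"rotation":[0,0,0]}]' | tail -5
python3 -m creep '[{"grip":1,"delta_pos":[0.08,0.05,0],"rotation":[0,0,0]},{"grip":1,"delta_pos":[0.08,0.05,0],"rotation":[0,0,0]},{"grip":1,"delta_pos":[0.08,0.05,0],"rotation":[0,0,0]},{"grip":1,"delta_pos":[0.08,0.05,0],"rotation":[0,0,0]}]' | tail -5
python3 to.py pot .132
python3 - <<'E'
from h import *
snap('top','t2.png'); s=snap('scene','s3.png')
s=dict(np.load('pics/s3.npz'));cv2.imwrite('pics/s3c.png',cv2.resize(s['color'][80:270,270:430],None,fx=3,fy=3)[:,:,::-1])
E
```

```text
tool_pos: [0.5023, -0.1508, 0.2758]
orientation: [179.9, 0.0, -82.3]
force: [0.2, -0.5, -0.5]
opening: 0.0225
gripper_force: 30.0
tool_pos: [0.4634, -0.2472, 0.2758]
orientation: [179.9, 0.0, -82.4]
force: [-0.1, 0.4, -0.8]
opening: 0.0226
gripper_force: 30.0
tool_pos: [0.4609, -0.254, 0.2765]
orientation: [180.0, 0.0, -82.3]
force: [0.9, -0.4, -1.0]
opening: 0.0219
gripper_force: 30.0
delta [0.008 0.015 1.445] rot [ 0.  0. -0.] 7.5 [ 0.4609 -0.254   0.2765] [180.    0.  -82.3] [ 0.9 -0.4 -1. ] 0.0219 29.999707434908487
```

View pics/s3c.png

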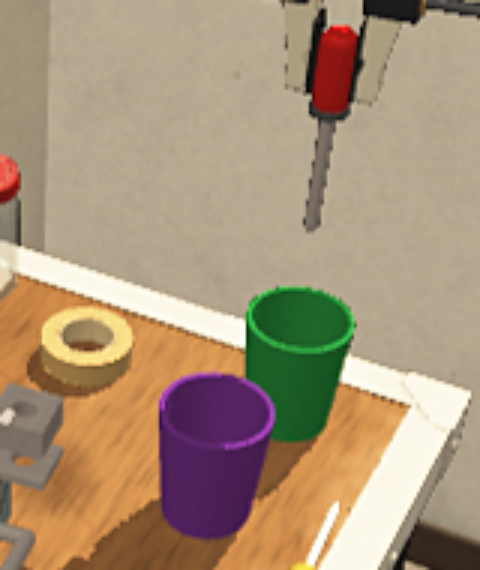

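The crop shows the pin held over the green pot, its tip at crop (312,225), or full-frame (374,155). I check that against the projection, then lower.

```bash
python3 -c "
from h import *
s=dict(np.load('pics/s3.npz'));print(proj(s,[.461,-.254,.155]))"
python3 -m creep '[{"grip":1,"delta_pos":[0.01,0.015,0.15],"rotation":[0,0,0]},{"grip":1,"delta_pos":[0.01,0.015,0.3],"rotation":[0,0,0]},{"grip":1,"delta_pos":[0.01,0.015,0.45],"rotation":[0,0,0]},{"grip":1,"delta_pos":[0.01,0.015,0.6],"rotation":[0,0,0]},{"grip":1,"delta_pos":[0.01,0.015,0.75],"rotation":[0,0,0]}]' | tail -5
python3 -m creep '[{"grip":1,"delta_pos":[0,0,0.12],"rotation":[0,0,0]},{"grip":1,"delta_pos":[0,0,0.24],"rotation":[0,0,0]},{"grip":1,"delta_pos":[0,0,0.36],"rotation":[0,0,0]},{"grip":1,"delta_pos":[0,0,0.48],"rotation":[0,0,0]},{"grip":1,"delta_pos":[0,0,0.56],"rotation":[0,0,0]}]' | tail -5
python3 -m creep '[{"grip":1,"delta_pos":[0,0,0.03],"rotation":[0,0,0]},{"grip":1,"delta_pos":[0,0,0.06],"rotation":[0,0,0]},{"grip":1,"delta_pos":[0,0,0.09],"rotation":[0,0,0]},{"grip":1,"delta_pos":[0,0,0.09],"rotation":[0,0,0]},{"grip":1,"delta_pos":[0,0,0.09],"rotation":[0,0,0]}]' | tail -5
python3 to.py pot .132
```

```text
[372.79500796 156.760784  ]
tool_pos: [0.4595, -0.2554, 0.2011]
orientation: [-180.0, -0.0, -82.3]
force: [-1.1, -0.5, -1.5]
opening: 0.0225
gripper_force: 30.0
tool_pos: [0.4589, -0.2557, 0.1444]
orientation: [180.0, 0.0, -82.4]
force: [0.2, -0.9, -0.8]
opening: 0.0223
gripper_force: 30.0
tool_pos: [0.4594, -0.2558, 0.1368]
orientation: [-180.0, -0.0, -82.3]
force: [-0.4, 0.3, -0.5]
opening: 0.0222
gripper_force: 30.0
delta [-0.008 -0.002  0.048] rot [-0. -0. -0.] 9.1 [ 0.4594 -0.2558  0.1368] [-180.    -0.   -82.3] [-0.4  0.3 -0.5] 0.0222 29.99978045350872
```

```bash
python3 -m creep '[{"grip":1,"delta_pos":[0,0,0.03],"rotation":[0,0,0]},{"grip":1,"delta_pos":[0,0,0.06],"rotation":[0,0,0]},{"grip":1,"delta_pos":[0,0,0.07],"rotation":[0,0,0]},{"grip":1,"delta_pos":[0,0,0.07],"rotation":[0,0,0]}]' | tail -5
python3 -m creep '[{"grip":0,"delta_pos":[0,0,0],"rotation":[0,0,0]},{"grip":0,"delta_pos":[0,0,0],"rotation":[0,0,0]},{"grip":0,"delta_pos":[0,0,0],"rotation":[0,0,0]},{"grip":0,"delta_pos":[0,0,0],"rotation":[0,0,0]},{"grip":0,"delta_pos":[0,0,0],"rotation":[0,0,0]}]' | tail -5
python3 -m creep '[{"grip":0,"delta_pos":[0,0,0],"rotation":[0,0,0]},{"grip":0,"delta_pos":[0,0,0],"rotation":[0,0,0]},{"grip":0,"delta_pos":[0,0,0],"rotation":[0,0,0]},{"grip":0,"delta_pos":[0,0,0],"rotation":[0,0,0]},{"grip":0,"delta_pos":[0,0,0],"rotation":[0,0,0]}]' | tail -5
python3 -c "
from h import *
s=snap('scene','s4.png');cv2.imwrite('pics/s4c.png',cv2.resize(s['color'][80:270,270:430],None,fx=3,fy=3)[:,:,::-1])"
```

```text
tool_pos: [0.4591, -0.2557, 0.1293]
orientation: [180.0, 0.0, -82.3]
force: [-0.1, 0.3, -1.7]
opening: 0.0227
gripper_force: 30.0
tool_pos: [0.4593, -0.2558, 0.1296]
orientation: [-180.0, -0.0, -82.3]
force: [0.7, 0.5, -0.2]
opening: 0.0566
gripper_force: 0.0
tool_pos: [0.4592, -0.2558, 0.1295]
orientation: [180.0, 0.0, -82.3]
force: [0.1, -0.3, -0.2]
opening: 0.0868
gripper_force: 0.0
```

View pics/s4c.png

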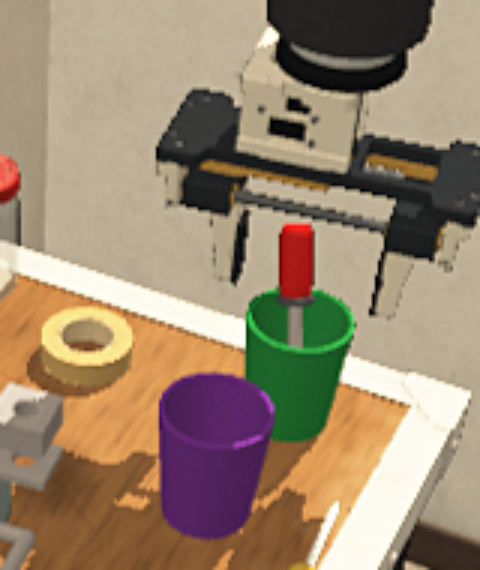

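The pin stands nearly upright in the green pot, grip at crop (297,262), with the fingers clear on both sides. Next I rise straight up, then go to the handle.

```bash
python3 -m creep '[{"grip":0,"delta_pos":[0,0,-0.15],"rotation":[0,0,0]},{"grip":0,"delta_pos":[0,0,-0.35],"rotation":[0,0,0]},{"grip":0,"delta_pos":[0,0,-0.6],"rotation":[0,0,0]},{"grip":0,"delta_pos":[0,0,-0.85],"rotation":[0,0,0]},{"grip":0,"delta_pos":[0,0,-1],"rotation":[0,0,0]}]' | tail -5
python3 to.py han .22
```

```text
tool_pos: [0.4598, -0.256, 0.2317]
orientation: [-179.9, -0.1, -82.3]
force: [0.6, -0.1, -0.5]
opening: 0.0876
gripper_force: 0.0
delta [-2.952 -0.934  0.116] rot [-0.001 -0.001 -0.   ] 11.05 [ 0.4598 -0.256   0.2317] [-1.799e+02 -1.000e-01 -8.230e+01] [ 0.6 -0.1 -0.5] 0.0876 0.0
```

```bash
python3 -m creep '[{"grip":0.72,"delta_pos":[-0.25,-0.08,0],"rotation":[0,0,0]},{"grip":0.72,"delta_pos":[-0.5,-0.16,0],"rotation":[0,0,0]},{"grip":0.72,"delta_pos":[-0.75,-0.24,0],"rotation":[0,0,0]},{"grip":0.72,"delta_pos":[-1,-0.32,0],"rotation":[0,0,0]}]' | tail -5
python3 -m creep '[{"grip":0.72,"delta_pos":[-0.25,-0.08,0],"rotation":[0,0,0]},{"grip":0.72,"delta_pos":[-0.5,-0.16,0],"rotation":[0,0,0]},{"grip":0.72,"delta_pos":[-0.75,-0.24,0],"rotation":[0,0,0]},{"grip":0.72,"delta_pos":[-1,-0.32,0],"rotation":[0,0,0]}]' | tail -5
python3 -m creep '[{"grip":0.72,"delta_pos":[-0.25,-0.08,0],"rotation":[0,0,0]},{"grip":0.72,"delta_pos":[-0.5,-0.16,0],"rotation":[0,0,0]},{"grip":0.72,"delta_pos":[-0.8,-0.24,0],"rotation":[0,0,0]},{"grip":0.72,"delta_pos":[-0.93,-0.28,0],"rotation":[0,0,0]},{"grip":0.72,"delta_pos":[-0.93,-0.28,0],"rotation":[0,0,0]}]' | tail -5
python3 to.py han .22
python3 - <<'E'
from h import *
from scipy.spatial.transform import Rotation as Ro
s=snap('wrist','w2.png')
for y in(80,35,-10):
    print(y,proj(s,Ro.from_euler('z',7.7,degrees=True).apply([-.137,y/1000,.082])+[.6534,.0326,0]))
E
```

```text
tool_pos: [0.4776, -0.1515, 0.2297]
orientation: [-180.0, 0.0, -82.4]
force: [0.3, 0.9, 0.0]
opening: 0.0608
gripper_force: 0.0
tool_pos: [0.4961, -0.0479, 0.2297]
orientation: [-180.0, 0.0, -82.3]
force: [1.1, -0.3, -0.5]
opening: 0.0294
gripper_force: 0.0
tool_pos: [0.5116, 0.0482, 0.2294]
orientation: [180.0, 0.0, -82.2]
force: [0.0, -0.6, -0.6]
opening: 0.0245
gripper_force: 0.0
delta [-0.006 -0.015  0.094] rot [0.    0.    0.001] 12.35 [0.5116 0.0482 0.2294] [180.    0.  -82.2] [ 0.  -0.6 -0.6] 0.0245 0.0
80 [279.17448875 244.26803137]
35 [279.15693804 201.85793829]
-10 [279.13770419 155.38065474]
```

View pics/w2.png

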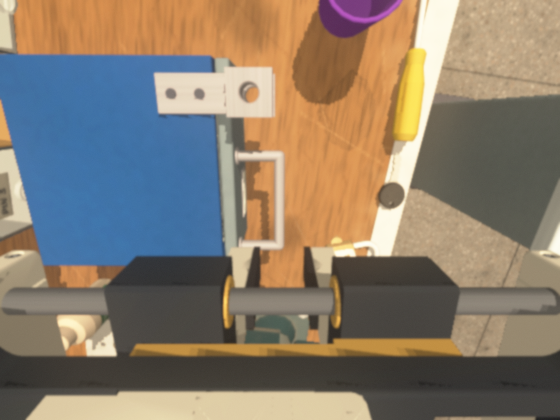

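The wrist view shows the handle bar at column ~279, rows 152–248. The prediction was column 279, rows 155–244. The bracket hole at (251,92) is empty. I descend over the bar with the fingers part closed.

```bash
python3 -m creep '[{"grip":0.72,"delta_pos":[0,-0.01,0.2],"rotation":[0,0,0]},{"grip":0.72,"delta_pos":[0,-0.01,0.4],"rotation":[0,0,0]},{"grip":0.72,"delta_pos":[0,-0.01,0.6],"rotation":[0,0,0]},{"grip":0.72,"delta_pos":[0,-0.01,0.8],"rotation":[0,0,0]},{"grip":0.72,"delta_pos":[0,-0.01,0.9],"rotation":[0,0,0]}]' | tail -5
python3 -m creep '[{"grip":0.72,"delta_pos":[0,0,0.1],"rotation":[0,0,0]},{"grip":0.72,"delta_pos":[0,0,0.2],"rotation":[0,0,0]},{"grip":0.72,"delta_pos":[0,0,0.3],"rotation":[0,0,0]},{"grip":0.72,"delta_pos":[0,0,0.4],"rotation":[0,0,0]},{"grip":0.72,"delta_pos":[0,0,0.49],"rotation":[0,0,0]}]' | tail -5
python3 to.py han .09
python3 -m creep '[{"grip":1,"delta_pos":[0,0,0],"rotation":[0,0,0]},{"grip":1,"delta_pos":[0,0,0],"rotation":[0,0,0]},{"grip":1,"delta_pos":[0,0,0],"rotation":[0,0,0]},{"grip":1,"delta_pos":[0,0,0],"rotation":[0,0,0]},{"grip":1,"delta_pos":[0,0,0],"rotation":[0,0,0]}]'
python3 to.py han .09
```

```text
tool_pos: [0.5114, 0.0457, 0.138]
orientation: [179.9, -0.0, -82.4]
force: [-0.1, 0.4, 0.7]
opening: 0.0244
gripper_force: 0.0
tool_pos: [0.5124, 0.047, 0.0899]
orientation: [-180.0, 0.0, -82.3]
force: [0.3, 0.0, -0.6]
opening: 0.0245
gripper_force: 0.0
delta [-0.019 -0.009 -0.001] rot [-0.  0. -0.] 13.4 [0.5124 0.047  0.0899] [-180.     0.   -82.3] [ 0.3  0.  -0.6] 0.0245 0.0
clock: 13.9
tool_pos: [0.5127, 0.0472, 0.0908]
orientation: [-180.0, 0.0, -82.3]
force: [0.8, -0.7, -3.0]
opening: 0.009
gripper_force: 30.0
delta [-0.018 -0.006  0.008] rot [-0.001  0.    -0.   ] 13.9 [0.5127 0.0472 0.0908] [-180.     0.   -82.3] [ 0.8 -0.7 -3. ] 0.009 30.000063478946686
```

The bar is gripped. I pull along tool +y, which is cabinet −x, at about 0.1 m/s.

```bash
python3 -m creep '[{"grip":1,"delta_pos":[0,0.04,0],"rotation":[0,0,0]},{"grip":1,"delta_pos":[0,0.1,0],"rotation":[0,0,0]},{"grip":1,"delta_pos":[0,0.2,0],"rotation":[0,0,0]},{"grip":1,"delta_pos":[0,0.3,0],"rotation":[0,0,0]},{"grip":1,"delta_pos":[0,0.4,0],"rotation":[0,0,0]}]'
python3 -m creep '[{"grip":1,"delta_pos":[0,0.1,0],"rotation":[0,0,0]},{"grip":1,"delta_pos":[0,0.2,0],"rotation":[0,0,0]},{"grip":1,"delta_pos":[0,0.3,0],"rotation":[0,0,0]},{"grip":1,"delta_pos":[0,0.4,0],"rotation":[0,0,0]},{"grip":1,"delta_pos":[0,0.48,0],"rotation":[0,0,0]}]'
python3 to.py han .09
```

```text
clock: 14.4
tool_pos: [0.4719, 0.0418, 0.0908]
orientation: [-180.0, 0.0, -82.3]
force: [1.0, 2.3, 0.5]
opening: 0.009
gripper_force: 30.0
clock: 14.9
tool_pos: [0.4245, 0.0355, 0.0908]
orientation: [-179.9, 0.0, -82.3]
force: [1.2, 5.0, 1.1]
opening: 0.0089
gripper_force: 30.0
delta [-0.016 -0.895  0.009] rot [-0.001  0.    -0.   ] 14.9 [0.4245 0.0355 0.0908] [-179.9    0.   -82.3] [1.2 5.  1.1] 0.0089 30.000470280647278
```

```bash
python3 -m creep '[{"grip":1,"delta_pos":[0,0.03,0],"rotation":[0,0,0]},{"grip":1,"delta_pos":[0,0.06,0],"rotation":[0,0,0]},{"grip":1,"delta_pos":[0,0.09,0],"rotation":[0,0,0]},{"grip":1,"delta_pos":[0,0.11,0],"rotation":[0,0,0]},{"grip":1,"delta_pos":[0,0.11,0],"rotation":[0,0,0]}]'
python3 -m creep '[{"grip":1,"delta_pos":[0,0.01,0],"rotation":[0,0,0]},{"grip":1,"delta_pos":[0,0.02,0],"rotation":[0,0,0]},{"grip":1,"delta_pos":[0,0.02,0],"rotation":[0,0,0]},{"grip":1,"delta_pos":[0,0.02,0],"rotation":[0,0,0]}]'
python3 to.py han .09
```

```text
clock: 15.4
tool_pos: [0.4152, 0.0344, 0.0909]
orientation: [-179.8, 0.0, -82.3]
force: [8.3, 2.2, -6.5]
opening: 0.0087
gripper_force: 30.0
clock: 15.8
tool_pos: [0.4151, 0.0344, 0.0909]
orientation: [-179.7, 0.0, -82.3]
force: [17.4, -1.9, -16.9]
opening: 0.0091
gripper_force: 30.0
delta [-0.013 -0.989  0.015] rot [-0.004  0.     0.   ] 15.8 [0.4151 0.0344 0.0909] [-179.7    0.   -82.3] [ 17.4  -1.9 -16.9] 0.0091 29.999410808086395
```

It has stopped after 98.4 mm of tool travel, with the force rising, so the drawer is at its stop. I ease off 2 mm of command, open partway and rise.

```bash
python3 -m creep '[{"grip":1,"delta_pos":[0,-0.02,0],"rotation":[0,0,0]},{"grip":1,"delta_pos":[0,-0.025,0],"rotation":[0,0,0]},{"grip":0.72,"delta_pos":[0,-0.025,0],"rotation":[0,0,0]},{"grip":0.72,"delta_pos":[0,-0.025,0],"rotation":[0,0,0]},{"grip":0.72,"delta_pos":[0,-0.025,0],"rotation":[0,0,0]}]'
python3 -m creep '[{"grip":0.72,"delta_pos":[0,0,0],"rotation":[0,0,0]},{"grip":0.72,"delta_pos":[0,0,-0.15],"rotation":[0,0,0]},{"grip":0.72,"delta_pos":[0,0,-0.35],"rotation":[0,0,0]},{"grip":0.72,"delta_pos":[0,0,-0.6],"rotation":[0,0,0]},{"grip":0.72,"delta_pos":[0,0,-1],"rotation":[0,0,0]}]'
python3 - <<'E'
from h import *
from scipy.spatial.transform import Rotation as Ro
s=snap('wrist','w3.png');snap('scene','s5.png')
for d in(.237,.233,.229):
    print(d,proj(s,Ro.from_euler('z',7.7,degrees=True).apply([-d,.01,.082])+[.6534,.0326,0]))
g=cv2.cvtColor(s['color'],cv2.COLOR_RGB2GRAY); v=int(proj(s,Ro.from_euler('z',7.7,degrees=True).apply([-.237,.01,.082])+[.6534,.0326,0])[1]); print(v,g[v,265:300])
E
```

```text
clock: 16.3
tool_pos: [0.4136, 0.0331, 0.0902]
orientation: [179.9, -0.0, -82.4]
force: [-0.2, 0.5, -0.2]
opening: 0.0231
gripper_force: 0.0
clock: 16.8
tool_pos: [0.4131, 0.033, 0.1899]
orientation: [179.7, -0.1, -82.4]
force: [1.0, 0.2, -0.7]
opening: 0.0241
gripper_force: 0.0
0.237 [278.4945643  188.51069983]
0.233 [273.6609864 188.5188631]
0.229 [268.82676565 188.52702745]
188 [153 156 156 155 155 153 148 145 153 170 186 200 206 206 204 200 194 185
 169 152 147 144 141 138 140 143 152 156 154 151 150 148 151 154 159]
```

View pics/s5.png

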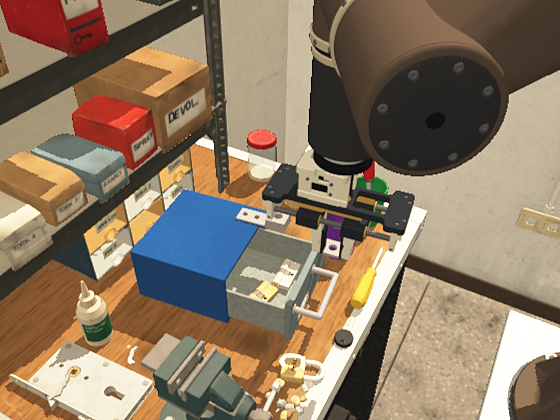

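View pics/w3.png

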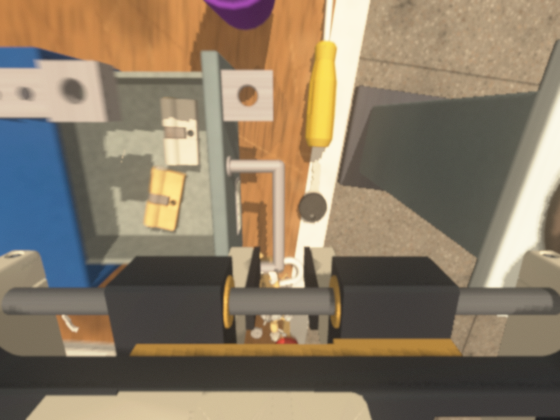

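The scene view shows the drawer open, and the wrist view shows the bar at column ~278. The prediction for fully open is 278.5, so the drawer is about 99.5 mm out. A last numeric check of the pot, pin and tape in the top view, then I hand in.

```bash
python3 - <<'E'
from h import *
s=snap('top','t5.png'); h=cv2.cvtColor(s['color'],cv2.COLOR_RGB2HSV)
for n,lo,hi,(x0,y0,x1,y1) in(('pot',(50,100,20),(80,255,255),(320,230,370,280)),('pin',(0,150,80),(8,255,255),(320,225,380,285)),('tape',(18,50,120),(35,200,255),(310,180,345,212))):
    m=cv2.inRange(h,lo,hi)[y0:y1,x0:x1]; x,y,w,k=cv2.boundingRect(m); print(n,x+x0,y+y0,w,k)
o=ctrl.get_obs();print(o['clock'],np.abs(o['qvel']).max(),o['force'])
E
python3 -m creep '[{"grip":0.72,"delta_pos":[0,0,0],"rotation":[0,0,0]},{"grip":0.72,"delta_pos":[0,0,0],"rotation":[0,0,0]},{"grip":0.72,"delta_pos":[0,0,0],"rotation":[0,0,0]}]' | tail -5
```

```text
pot 329 239 34 32
pin 351 237 18 16
tape 313 182 28 28
16.95 3.188371859096898 [-0.51185801 -0.4698516  -0.10886126]
tool_pos: [0.4141, 0.0335, 0.1896]
orientation: [179.9, -0.0, -82.4]
force: [0.3, 0.3, -0.4]
opening: 0.0245
gripper_force: 0.0
```

The pot's outline is the same as at the start (329,239,34,32), the pin is in it, and the tape is in place.

```bash
python3 -c "
from plant import ctrl
print(ctrl.close_job())"
```

```text
the job is handed in; nothing more can be done
None
```

The job is handed in at about 17 s, with no verdict returned: the pin stands tip down in the upright green pot, the drawer is out about 99.5 mm at its stop, and the tape roll was left in place.

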